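# Put the bread board away under the bread bin

## Task

Clear away after breakfast: take the salt shaker off the bread board and stand it upright on the worktop, then slide the board along the worktop into the slot under the bread bin until it is fully home against the back of the slot. Do not knock the salt shaker over, and leave the mug, the jar of spread and the pepper mill where they are.

Things in the scene. Friction and masses are not known exactly. Their poses are not given: they have to be found in the camera images.
- bread_bin: Roll-top bread bin, white cheeks, wooden slats, 170 deep (x) x 300 wide (y) x 185 high, fixed at the back of the worktop. Origin: centre of its underside, on the worktop. Its +x points from its front to its back, away from the robot: the way the board goes in. y along its front, z up. Its 32 high wooden plinth, with the slot, is its foremost part; the roll top curves back above 60.
- slot_mouth (a point): Centre, at worktop level, of the mouth of the slot, midway along the bin's front face (x = -85, y = 0 in the bin's frame); axes as the bin's. The slot is 134 wide (the mouth's side corners rounded, radius 8), 20 high and 130 deep to a fixed back stop; its floor is the worktop, its roof the plinth.
- bread_board: Loose bread board, pale wood with a 15 wide dark strip at each end, 180 (x) x 130 (y) x 15, 0.2 to 0.5 kg, corner radius 15, lying flat in front of the bin, long axis roughly toward the slot; too wide to grip. Both ends alike, either may go in. Origin: centre of its underside; z up. Fully home its near end still stands 50 out of the bin and its origin is at x = -45, y = 0 in the bin's frame.
- salt_shaker: Salt shaker with a grey domed cap, clear lower part with white salt, 44 in diameter, 90 high, round body up to 66, cap 34 in diameter above, about 0.1 kg, standing loose on the bread board. Origin: centre of its underside; z up.
- mug: Grey-green mug, 84 across, 115 with its handle, 91 high, to the left of the bin's front. Origin: centre of its underside. To be left alone.
- spread_jar: Jar of spread with a red lid, 65 in diameter, 100 high, just left of the bin. Origin: centre of its underside. To be left alone.
- pepper_mill: Dark brown pepper mill, 58 in diameter, 170 high, just right of the bin. Origin: centre of its underside. To be left alone.

How it is judged (in metres and radians):
On the way, in this order (a step that is already met when the one before it is completed fails the run):
1. the salt shaker has been taken off the board and stands upright on the worktop (height (world z) of salt_shaker below 0.006 m and angle between salt_shaker's own z axis and vertical below 0.1 rad and contact force between salt_shaker and bread_board below 0.05 N), for 0.2 s.
2. one end of the board is at least 30 mm inside the slot, the board square to it (x of bread_board in the frame of bread_bin above -0.145 m and angle between the x axis of bread_board and the x axis of bread_bin, either way round below 0.05 rad), for 0.1 s.
At the end, for the whole second after the job is handed in: The board lies flat on the worktop in the slot, within 5 mm of fully home against the back stop, square to the bin within 0.05 rad, at rest; the salt shaker stands upright on the worktop, not touching the board, at rest; mug, jar of spread and pepper mill are within 30 mm of where they were (all of step 1 and x of bread_board in the frame of bread_bin above -0.05 m and y of bread_board in the frame of bread_bin between -0.005 and 0.005 m and angle between the x axis of bread_board and the x axis of bread_bin, either way round below 0.05 rad and angle between bread_board's own z axis and vertical below 0.05 rad and height (world z) of bread_board below 0.004 m and linear speed of each of bread_board, salt_shaker below 0.01 m/s and distance of each of pepper_mill, spread_jar, mug from where it was at the start of the episode below 0.03 m).
It fails at once if the salt shaker is knocked over (angle between salt_shaker's own z axis and vertical above 0.7 rad).
It fails at once if the pepper mill is shoved (30 mm) or tipped (distance of pepper_mill from where it was at the start of the episode above 0.03 m or angle between pepper_mill's own z axis and vertical above 0.4 rad).
It fails at once if the jar of spread is shoved (30 mm) or tipped (distance of spread_jar from where it was at the start of the episode above 0.03 m or angle between spread_jar's own z axis and vertical above 0.4 rad).
It fails at once if the mug is shoved (30 mm) or tipped (distance of mug from where it was at the start of the episode above 0.03 m or angle between mug's own z axis and vertical above 0.4 rad).
It also fails if it takes over 70 s, if anything falls off the work surface, if the arm or the gripper's body presses on something with over 40 N, if the wrist force passes 120 N, or if a joint passes its speed limit or range.

## Robot

A 7-joint arm with a two-finger parallel gripper is mounted at the origin on a cart in front of the work surface, level with it; the furniture and walls round the work are solid. World frame = base frame: x ahead of the robot, y to its left, z up, the work surface at z = 0. Lengths are in mm, angles in rad, forces in N, time in s.
With the tool pointing down it reaches from about 400 to 875 mm from the base axis. Payload 4.4 kg.
Tool frame: the origin (TCP) lies where the fingers leave the gripper's body, on its centre line; the fingertips stand 73 mm ahead of it and the grasp point (between the pads) lies 54 mm ahead of it; z points along the fingers, y is the line along which they close (so a half turn about z gives the same grasp; the last joint's range is limited). The gripper opens to 85 mm and grips with 20 to 120 N. Pads are 22 mm wide; open, the fingers measure 114 mm over their backs; the gripper's body (76 mm by 85 mm) begins 54 mm behind the grasp point. The pads swing forward as they close: fully open they stand 13 mm farther back than shut.
Start: joints at [1.123, 0.628, 0.038, 1.517, -0.027, 0.996, -0.02], TCP at [242.21, -603.201, 303.913] pointing down, gripper open.
Joint ranges: [-3.06, 3.06], [-0.37, 2.12], [-1.25, 1.32], [0.18, 2.47], [-1.1, 4.24], [0.23, 1.98], [-2.94, 2.94]. Speed limits (rad/s): [2.57, 2.57, 3.14, 3.14, 3.14, 3.14, 3.14].

## Interface

Orientations are given as [roll, pitch, yaw] about the fixed x, y, z axes, in that order (R = Rz(yaw) Ry(pitch) Rx(roll)).
In Python, from cell import ctrl gives the robot as it stands.
- The arm moves only by the tool send_rows, never from a script. Its argument "rows" is a list that holds one entry, the list of rows, each a list of 6 numbers: the shift along the tool's x, y, z in cm, then the turn, a rotation vector about the tool's x, y, z in rad. In form: [[[tx, ty, tz, wx, wy, wz], ...]]. A call has 1 to 10 rows; each row is the pose to reach, as a shift and turn from the pose commanded when the call began, along the tool's axes at that moment; what a row does not reach only later rows make up. A row lasts 1/10 s, in which the tool goes at most 50 mm and 8.59 degrees, less where a joint would pass 70% of its speed; a pose out of reach is approached as far as the arm can. A call with a gripper value outside its range is refused whole. "grip" is the closure in counts, from 0 (fully open) to 255 (shut), set as the call begins (left out, the last holds). The fingers move at their own pace and stop on an object; the grip force is fixed at half the most. Time passes only in rows, so rows that repeat a pose let the fingers close. It gives the time, the measured TCP pose, the force, the opening and the grip force at its end, in the units of the state.
- ctrl.read_state(): the state, without advancing time (a new reading comes with each control period).
- ctrl.get_image(name): name is "side" or "top" or "wrist"; returns a dict with "pixels" (400x640x3 uint8, red, green, blue), "fx", "fy", "cx", "cy" (pixels), "D" ([k1, k2, p1, p2, k3] as OpenCV has them; the pictures are not rectified), "extrinsics" (4x4, takes a point from camera to world coordinates); the wrist camera has in their place "mount" (4x4, takes a point from camera to tool coordinates, whose origin is the TCP and whose axes are the flange's). Camera axes: x right, y up, looking along -z (the intrinsics and any distortion apply to the point x, -y, -z); pixel columns grow to the right and rows downward; lengths in mm; the calibration is good to about 2 mm. A picture is of the moment at which its call begins: read the wrist's pose just before it. There is no depth.
- ctrl.finish_job(): hands the job in; it is judged then, once.
The state is a dict: "clock": time; "qpos": joint angles; "qd": joint speeds; "tau": joint torques, N m; "eef_pos": TCP position; "tool_rot": TCP orientation; "force": force on the tool from outside, world axes, zero at the start; "torque": the same for the moment, N m; "width": finger opening in mm; "gripper_force": force on a finger pad.
Only numpy, scipy, OpenCV 4.12 (cv2) and the standard library are available. Lean on these libraries where they do the work, as an engineer would, in place of code of your own. Each camera call takes 0.05 s, during which the arm holds its last target. There are 200 camera calls.

## Working session

There is one attempt and no reset: what is moved stays moved. The work goes in short steps, Python scripts to look and compute and a tool call to move; the robot and the scene stay as the last step left them, time stands still between calls to the robot, and variables do not carry over. Pictures are saved under pics/ and viewed, at most 10 in all, crops included, and the job is handed in when it is done.

Besides the shell and the picture viewer there is one more tool, called after "Request:" as name(argument=value, ...), one argument or row to a line, values as JSON. send_rows: Moves the arm, as the interface text tells. Its arguments: {"type":"object","properties":{"rows":{"type":"array","items":{"type":"array","items":{"type":"array","items":{"type":"number"}}}},"grip":{"type":"number"}},"required":["rows"]}

```bash
mkdir -p pics; cat > h.py <<'E'
import numpy as np, cv2
from scipy.spatial.transform import Rotation as R
from cell import ctrl
def K(im): return np.array([[im['fx'],0,im['cx']],[0,im['fy'],im['cy']],[0,0,1.]])
def ext(im,st=None):
    if 'extrinsics' in im: return np.array(im['extrinsics'])
    T=np.eye(4);T[:3,:3]=R.from_euler('xyz',st['tool_rot']).as_matrix();T[:3,3]=st['eef_pos']
    return T@np.array(im['mount'])
def px2w(im,E,uv,z):
    p=cv2.undistortPoints(np.array(uv,float).reshape(-1,1,2),K(im),np.array(im['D'],float)).reshape(-1,2)
    d=np.c_[p[:,0],-p[:,1],-np.ones(len(p))]@E[:3,:3].T
    o=E[:3,3]; z=np.broadcast_to(z,len(p))
    return o+d*((z-o[2])/d[:,2])[:,None]
def shot(name,fn):
    import pickle
    st=ctrl.read_state(); im=ctrl.get_image(name)
    cv2.imwrite(f'pics/{fn}.png',im['pixels'][:,:,::-1])
    im=dict(im); pickle.dump((im,ext(im,st)),open(f'pics/{fn}.pkl','wb'))
    return im,ext(im,st),st
E
python3 - <<'E'
from h import *
for n in('top','side'):
    im,E,st=shot(n,n+'0'); print(n,E.round(2).tolist(),im['fx'],im['D'])
print(st)
E
```

```text
top [[-0.01, 0.98, -0.18, 442.62], [-1.0, -0.01, -0.01, 57.42], [-0.01, 0.18, 0.98, 1103.29], [0.0, 0.0, 0.0, 1.0]] 469.5384809667632 [-0.10883976  0.          0.          0.          0.        ]
side [[0.36, 0.82, -0.44, 104.9], [-0.93, 0.32, -0.17, -137.65], [0.0, 0.47, 0.88, 1154.47], [0.0, 0.0, 0.0, 1.0]] 457.48264821432105 [-0.01562002  0.          0.          0.          0.        ]
{'clock': 0.05, 'qpos': array([ 1.12319537,  0.629339  ,  0.03843413,  1.51831652, -0.02698644,
        0.99629241, -0.02000703]), 'qd': array([ 1.52840778e-03,  2.24272738e-04, -1.32072272e-05, -2.26446436e-03,
        2.52531222e-04,  2.93335677e-04,  9.01898231e-04]), 'tau': array([ 2.22710136e-03, -5.65051174e+01,  1.23147961e+00, -1.94195437e+01,
        1.12632601e-02,  5.39957662e-03,  8.59683098e-06]), 'eef_pos': array([ 242.04419622, -602.75715231,  303.00989678]), 'tool_rot': array([-3.13975541e+00,  2.95616663e-05,  3.81808823e-01]), 'force': array([ 1.31420281,  1.09780008, -0.14975454]), 'torque': array([ 0.01621644,  0.01520819, -0.00230076]), 'gripper_force': 0.0, 'width': 85.40130484533091}
```

View pics/top0.png

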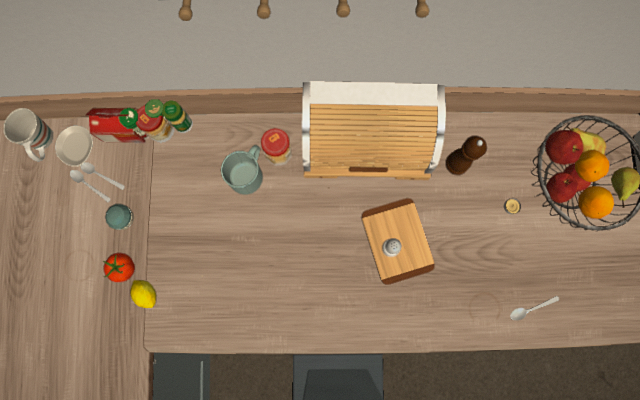

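View pics/side0.png

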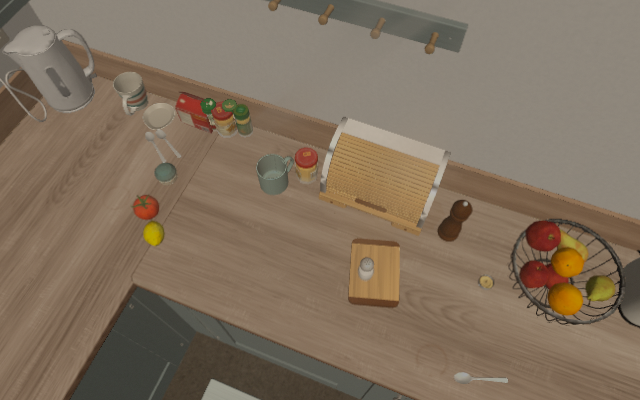

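The top view shows the bin front edge near row 175 (columns 303–433), the board at about (398,241), turned, with the salt shaker at about (392,246), mug (242,170), jar (276,145) and mill (458,162). The side view agrees. I'll enlarge it.

```bash
python3 -c "
import cv2
a=cv2.imread('pics/top0.png')[120:300,290:490];cv2.imwrite('pics/c0.png',cv2.resize(a,None,fx=3.3,fy=3.3,interpolation=cv2.INTER_CUBIC))"
```

```text
(no output)
```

View pics/c0.png

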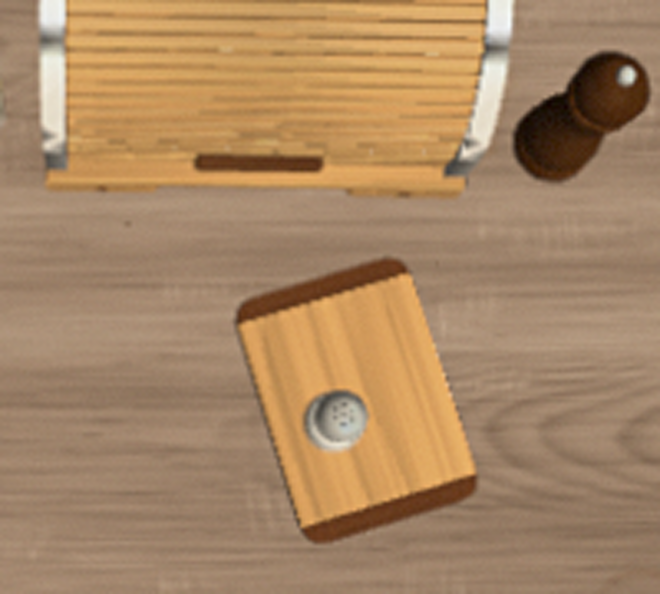

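The enlarged crop shows the plinth's front edge from (47,187) to (465,192), the slot's jambs at columns about 157 and 345, the board's side edges from (240,325) to (303,530) and from (411,275) to (476,478), and the shaker cap's centre at (344,412).

```bash
python3 - <<'E'
from h import *
import pickle
im,E=pickle.load(open('pics/top0.pkl','rb'))
f=lambda pts,z:px2w(im,E,np.array(pts)/3.3+[290,120],z).round(1)
print('plinth',f([(47,187),(465,192)],32).tolist())
print('jamb',f([(157,191),(345,195)],10).tolist())
b=f([(240,325),(303,530),(411,275),(476,478),(313,285),(395,515)],15);print('board',b.tolist())
d=(b[0]-b[1])+(b[2]-b[3]);print('yaw',np.degrees(np.arctan2(d[1],d[0])),'c',b[:4].mean(0),b[4:].mean(0), np.linalg.norm(b[4]-b[5]))
print('salt',f([(344,412)],90),f([(330,425)],40))
print('mill',f([(548,160)],15),f([(612,90)],165)); 
print('mug,jar',px2w(im,E,[(242,165),(276,142)],[91,100]))
E
```

```text
plinth [[689.3, 99.0, 32.0], [683.0, -198.1, 32.0]]
jamb [[690.6, 20.3, 10.0], [686.4, -115.7, 10.0]]
board [[591.7, -36.9, 15.0], [447.5, -77.5, 15.0], [626.4, -160.1, 15.0], [481.8, -200.1, 15.0], [619.9, -89.6, 15.0], [457.0, -142.0, 15.0]]
yaw 15.593667020122023 c [ 536.85 -118.65   15.  ] [ 538.45 -115.8    15.  ] 171.12033777432768
salt [[523.3 -97.2  90. ]] [[518.5 -94.9  40. ]]
mill [[ 710.2 -264.4   15. ]] [[ 718.8 -264.4  165. ]]
mug,jar [[703.96220775 235.71918473  91.        ]
 [753.55307501 159.18652598 100.        ]]
```

```bash
cat >> h.py <<'E'
def go(x,y,z,yaw=0.):
    st=ctrl.read_state(); R0=R.from_euler('xyz',st['tool_rot'])
    t=R0.inv().apply(np.array([x,y,z])-st['eef_pos'])/10
    w=(R0.inv()*R.from_euler('xyz',[np.pi,0,yaw])).as_rotvec()
    print('row',t.round(2),w.round(3),'pos',st['eef_pos'].round(1),st['tool_rot'].round(3),'F',st['force'].round(1),'w',round(st['width'],1),'t',st['clock'])
E
python3 - <<'E'
from h import *
go(521,-96,230,0)
print(ctrl.get_image('wrist')['mount'])
E
```

```text
row [ 44.77 -36.62   7.37] [-0.002  0.     0.382] pos [ 242.  -602.8  303.1] [-3.14   0.     0.382] F [ 0.6 -0.2 -0.5] w 85.6 t 0.1
[[-1.21823817e-03  9.48419340e-01  3.17016202e-01  8.15973763e+01]
 [ 9.99999249e-01  1.11382481e-03  5.10586727e-04  1.10703558e+00]
 [ 1.31149816e-04  3.17016586e-01 -9.48419985e-01 -7.00812308e+01]
 [ 0.00000000e+00  0.00000000e+00  0.00000000e+00  1.00000000e+00]]
```

Request:
send_rows(
  rows=[
    [[15,-12,3,0,0,-0.4],[30,-24,5,0,0,-0.8],[44.8,-36.6,7.4,0,0,-1.19],[44.8,-36.6,7.4,0,0,-1.19],[44.8,-36.6,7.4,0,0,-1.19],[44.8,-36.6,7.4,0,0,-1.19],[44.8,-36.6,7.4,0,0,-1.19],[44.8,-36.6,7.4,0,0,-1.19],[44.8,-36.6,7.4,0,0,-1.19],[44.8,-36.6,7.4,0,0,-1.19]],
  ],
  grip=0,
)

```text
clock: 1.15
eef_pos: [482.4, -167.5, 240.0]
tool_rot: [3.141, -0.0, 1.571]
force: [0.7, -0.5, 0.3]
width: 85.9
gripper_force: 0.0
```

Request:
send_rows(
  rows=[
    [[0,0,0,0,0,0],[0,0,0,0,0,0]],
  ],
)

```text
clock: 1.35
eef_pos: [482.3, -167.4, 240.0]
tool_rot: [-3.141, -0.0, 1.576]
force: [0.3, 0.2, -1.0]
width: 85.6
gripper_force: 0.0
```

```bash
python3 - <<'E'
from h import *
go(521,-96,230,np.pi/2); shot('wrist','w1'); print(ctrl.read_state()['qpos'])
E
```

```text
row [7.13 3.91 1.  ] [-0.001 -0.     0.005] pos [ 482.3 -167.4  240. ] [-3.141 -0.     1.576] F [ 0.3  0.2 -1. ] w 85.6 t 1.35
[ 0.47150675  0.53190212 -0.27448499  1.96394194  0.22271203  0.675297
  0.05998383]
```

View pics/w1.png

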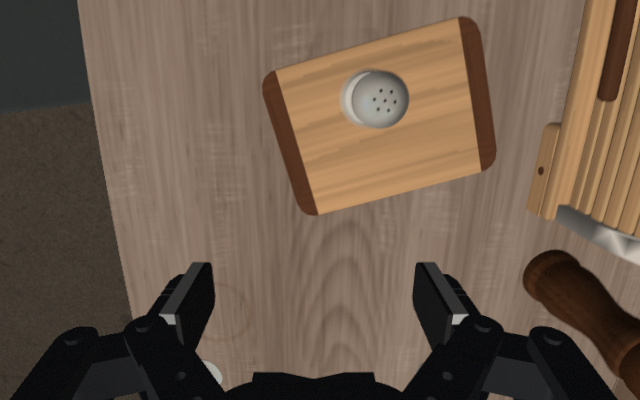

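The wrist view shows the shaker cap's holes centred at (386,100), the board with corners near (265,78), (312,213), (494,165) and (470,18), and the slot jamb's inner corner near (556,125).

```bash
python3 - <<'E'
from h import *
import pickle
im,E=pickle.load(open('pics/w1.pkl','rb'))
s=px2w(im,E,[(386,100)],104)[0];print(s)
b=px2w(im,E,[(290,68),(447,22),(330,211),(482,174)],15);print(b.round(1).tolist())
for i,j in((0,1),(2,3)):
  d=b[j]-b[i];print(np.degrees(np.arctan2(d[1],d[0])))
print(px2w(im,E,[(547,125),(530,213)],[20,20]).round(1).tolist())
go(s[0],s[1],160,np.pi/2); go(s[0],s[1],112,np.pi/2)
E
```

```text
[523.92277064 -98.12074767 104.        ]
[[463.6, -78.4, 15.0], [586.1, -42.7, 15.0], [497.7, -200.0, 15.0], [631.1, -164.8, 15.0]]
16.282227955811347
14.780702340462192
[[679.2, -120.3, 20.0], [679.6, -199.7, 20.0]]
row [7.1  4.25 8.  ] [-0.001  0.     0.002] pos [ 481.6 -169.2  240. ] [-3.141  0.     1.572] F [ 0.1 -0.3  0.2] w 85.6 t 1.4
row [ 7.1   4.26 12.8 ] [-0.001  0.     0.002] pos [ 481.6 -169.2  240. ] [-3.141  0.     1.572] F [ 0.1 -0.3  0.2] w 85.6 t 1.4
```

Request:
send_rows(
  rows=[
    [[3.5,2.1,2,0,0,0],[7.1,4.2,4,0,0,0],[7.1,4.2,4,0,0,0],[7.1,4.2,6,0,0,0],[7.1,4.2,8,0,0,0],[7.1,4.2,10,0,0,0],[7.1,4.2,11.5,0,0,0],[7.1,4.2,12.5,0,0,0],[7.1,4.2,12.5,0,0,0]],
  ],
)

```text
clock: 2.3
eef_pos: [522.7, -99.5, 114.3]
tool_rot: [-3.139, 0.0, 1.569]
force: [-0.8, -0.6, -0.1]
width: 85.7
gripper_force: 0.0
```

Request:
send_rows(
  rows=[
    [[0,0,0,0,0,0],[0,0,0,0,0,0],[0,0,0,0,0,0],[0,0,0,0,0,0],[0,0,0,0,0,0],[0,0,0,0,0,0],[0,0,0,0,0,0],[0,0,0,0,0,0]],
  ],
  grip=200,
)

```text
clock: 3.1
eef_pos: [524.3, -98.2, 116.5]
tool_rot: [3.14, 0.001, 1.572]
force: [-0.6, -0.1, 6.7]
width: 38.8
gripper_force: 59.2
```

```bash
python3 - <<'E'
from h import *
go(523.5,-97.5,108,np.pi/2); im,E,st=shot('wrist','w2'); print(st['gripper_force'])
im,E,st=shot('side','s2'); a=cv2.resize(im['pixels'][220:330,310:450,::-1],None,fx=4,fy=4)
b=cv2.resize(cv2.imread('pics/w2.png')[200:400,180:460],None,fx=1.6,fy=1.6)
c=np.zeros((440,560+448,3),np.uint8)[:, :800]
cv2.imwrite('pics/m2.png',cv2.resize(np.hstack([a,cv2.copyMakeBorder(b,0,440-b.shape[0],0,0,0)]),None,fx=.79,fy=.79))
E
```

```text
row [ 0.07 -0.08  0.85] [0.002 0.001 0.001] pos [524.3 -98.2 116.5] [3.140e+00 1.000e-03 1.572e+00] F [-0.6 -0.1  6.7] w 38.8 t 3.1
59.226551613392076
```

View pics/m2.png

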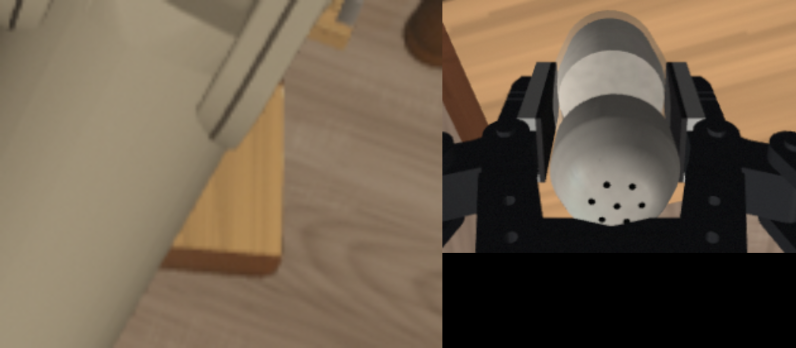

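The grip is good: the left half shows only the arm over the board, and on the right the shaker stands between both pads. I'll lift and move it left.

Request:
send_rows(
  rows=[
    [[0,0,-1,0,0,0],[0,0,-2.5,0,0,0],[0,0,-4,0,0,0],[0,0,-5,0,0,0],[0,0,-5,0,0,0],[0,0,-5,0,0,0]],
  ],
)

```text
clock: 3.8
eef_pos: [523.7, -98.1, 165.4]
tool_rot: [3.141, 0.0, 1.572]
force: [-0.6, 0.0, -1.0]
width: 38.1
gripper_force: 59.9
```

```bash
python3 - <<'E'
from h import *
go(500,150,165,np.pi/2); im,E,st=shot('wrist','w3');print(st['gripper_force'])
cv2.imwrite('pics/m3.png',cv2.imread('pics/w3.png')[0:400,150:490])
E
```

```text
row [24.81 -2.35  0.04] [0.    0.    0.001] pos [523.7 -98.1 165.4] [3.141 0.    1.572] F [-0.6  0.  -1. ] w 38.1 t 3.8
59.885450665606186
```

View pics/m3.png

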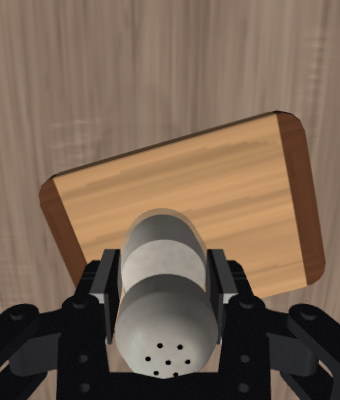

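The shaker hangs upright between the pads (force −1 N, its weight), and the board has not moved. Carry it left to about (500,150).

Request:
send_rows(
  rows=[
    [[3,-0.3,0,0,0,0],[7,-0.7,0,0,0,0],[11,-1.1,0,0,0,0],[15,-1.5,0,0,0,0],[19,-1.9,0,0,0,0],[22,-2.2,0,0,0,0],[24,-2.4,0,0,0,0],[24.8,-2.4,0,0,0,0],[24.8,-2.4,0,0,0,0],[24.8,-2.4,0,0,0,0]],
  ],
)

```text
clock: 4.85
eef_pos: [499.6, 148.4, 164.9]
tool_rot: [-3.141, 0.001, 1.57]
force: [0.3, 0.1, -1.7]
width: 38.3
gripper_force: 59.9
```

Request:
send_rows(
  rows=[
    [[0,0,1.5,0,0,0],[0,0,3,0,0,0],[0,0,4.5,0,0,0],[0,0,5.5,0,0,0],[0,0,5.9,0,0,0],[0,0,5.9,0,0,0],[0,0,5.9,0,0,0]],
  ],
)

```text
clock: 5.55
eef_pos: [499.9, 149.7, 106.6]
tool_rot: [3.141, -0.0, 1.571]
force: [0.0, -0.3, -0.6]
width: 38.0
gripper_force: 59.9
```

Request:
send_rows(
  rows=[
    [[0,0,0.1,0,0,0],[0,0,0.2,0,0,0],[0,0,0.3,0,0,0]],
  ],
)

```text
clock: 5.85
eef_pos: [499.7, 150.0, 103.5]
tool_rot: [3.141, -0.0, 1.572]
force: [1.0, 0.1, -1.2]
width: 38.3
gripper_force: 59.9
```

Request:
send_rows(
  rows=[
    [[0,0,0.1,0,0,0],[0,0,0.15,0,0,0],[0,0,0.2,0,0,0],[0,0,0.2,0,0,0]],
  ],
)

```text
clock: 6.25
eef_pos: [499.5, 149.9, 101.6]
tool_rot: [3.141, 0.0, 1.572]
force: [-0.0, -0.5, 3.1]
width: 38.6
gripper_force: 60.5
```

Request:
send_rows(
  rows=[
    [[0,0,0,0,0,0],[0,0,0,0,0,0],[0,0,0,0,0,0],[0,0,0,0,0,0],[0,0,0,0,0,0],[0,0,0,0,0,0],[0,0,0,0,0,0],[0,0,0,0,0,0]],
  ],
  grip=0,
)

```text
clock: 7.05
eef_pos: [499.5, 150.0, 101.2]
tool_rot: [-3.142, -0.0, 1.572]
force: [0.4, 0.2, 0.1]
width: 85.4
gripper_force: 0.0
```

Request:
send_rows(
  rows=[
    [[0,0,-2,0,0,0],[0,0,-5,0,0,0],[0,0,-9,0,0,0],[0,0,-13,0,0,0],[0,0,-16,0,0,0],[0,0,-16,0,0,0],[0,0,-16,0,0,0]],
  ],
)

```text
clock: 7.75
eef_pos: [499.6, 149.8, 261.7]
tool_rot: [3.14, -0.0, 1.572]
force: [-0.4, -0.4, -0.6]
width: 85.7
gripper_force: 0.0
```

Request:
send_rows(
  rows=[
    [[-4,0.5,0,0,0,0],[-8.5,1,0,0,0,0],[-13,1.5,1,0,0,0.01],[-17.5,2,2,0,0,0.02],[-22,2.5,3,0,0,0.025],[-26.5,3,4,0,0,0.025],[-31,4,5,0,0,0.025],[-35.5,4.5,6,0,0,0.025],[-39.5,5,7,0,0,0.025],[-39.5,5,7,0,0,0.025]],
  ],
)

```text
clock: 8.75
eef_pos: [547.2, -252.6, 187.6]
tool_rot: [-3.136, 0.003, 1.537]
force: [0.0, 0.2, 0.4]
width: 85.4
gripper_force: 0.0
```

Request:
send_rows(
  rows=[
    [[0,0,2,0,0,0],[0,0,4,0,0,0],[0,0,6,0,0,0],[0,0,8,0,0,0],[0,0,9.5,0,0,0],[0,0,10.5,0,0,0],[0,0,11,0,0,0],[0,0,11,0,0,0]],
  ],
)

```text
clock: 9.55
eef_pos: [549.7, -244.7, 80.7]
tool_rot: [-3.141, -0.0, 1.547]
force: [-0.7, -0.1, 0.6]
width: 85.2
gripper_force: 0.0
```

```bash
python3 - <<'E'
from h import *
go(545,-205,70,np.pi/2-.025)
shot('wrist','w4');shot('top','t4')
a=cv2.imread('pics/w4.png');b=cv2.resize(cv2.imread('pics/t4.png')[120:300,290:490],(440,396))
cv2.imwrite('pics/m4.png',cv2.resize(a,(640,400)))
E
```

```text
row [ 3.96 -0.56  1.07] [-0.001 -0.     0.001] pos [ 549.7 -244.7   80.7] [-3.141 -0.     1.547] F [-0.7 -0.1  0.6] w 85.2 t 9.55
```

View pics/m4.png

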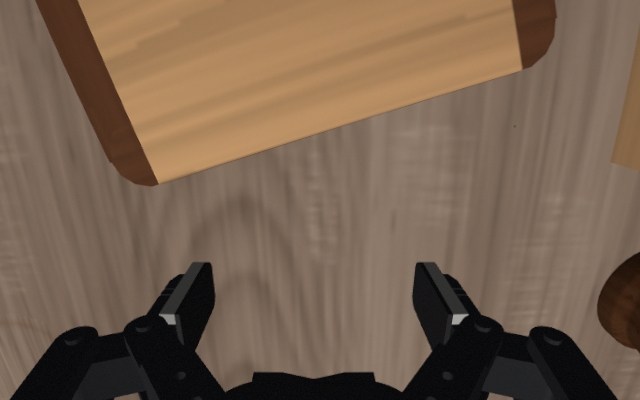

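The wrist view shows the fingers clear of the board's right side, whose edge runs from (155,183) to (522,68). Now lower until near the worktop.

Request:
send_rows(
  rows=[
    [[0,0,0.4,0,0,0],[0,0,0.7,0,0,0],[0,0,0.7,0,0,0]],
  ],
)

```text
clock: 9.95
eef_pos: [549.8, -245.0, 74.1]
tool_rot: [-3.141, -0.0, 1.547]
force: [0.5, -0.1, -0.1]
width: 85.4
gripper_force: 0.0
```

Request:
send_rows(
  rows=[
    [[0,0,0.2,0,0,0],[0,0,0.4,0,0,0],[0,0,0.4,0,0,0]],
  ],
)

```text
clock: 10.25
eef_pos: [549.8, -244.9, 70.0]
tool_rot: [-3.141, -0.0, 1.547]
force: [-0.8, -0.7, -0.3]
width: 85.1
gripper_force: 0.0
```

Request:
send_rows(
  rows=[
    [[0,0,0.2,0,0,0],[0.8,0,0.4,0,0,0],[1.8,0,0.4,0,0,0],[2.5,0,0.4,0,0,0],[3.2,0,0.4,0,0,0],[3.9,0,0.4,0,0,0],[4.6,0,0.4,0,0,0],[5.3,0,0.4,0,0,0],[6,0,0.4,0,0,0],[6,0,0.4,0,0,0]],
  ],
)

```text
clock: 11.25
eef_pos: [551.6, -183.3, 66.3]
tool_rot: [3.142, -0.001, 1.548]
force: [0.3, 0.0, -0.2]
width: 85.5
gripper_force: 0.0
```

Request:
send_rows(
  rows=[
    [[0.5,0,0,0,0,0],[1,0,0,0,0,0],[1.5,0,0,0,0,0],[2,0,0,0,0,0],[2.5,0,0,0,0,0],[3,0,0,0,0,0],[3.5,0,0,0,0,0],[4,0,0,0,0,0],[4,0,0,0,0,0]],
  ],
)

```text
clock: 12.15
eef_pos: [552.6, -143.5, 66.3]
tool_rot: [3.141, -0.001, 1.548]
force: [-0.1, -0.3, 0.1]
width: 85.6
gripper_force: 0.0
```

```bash
python3 - <<'E'
from h import *
go(545,-127,66,np.pi/2-.025)
shot('wrist','w5')
E
```

```text
row [ 1.64 -0.8   0.03] [ 0.    -0.001  0.002] pos [ 552.6 -143.5   66.3] [ 3.141e+00 -1.000e-03  1.548e+00] F [-0.1 -0.3  0.1] w 85.6 t 12.15
```

View pics/w5.png

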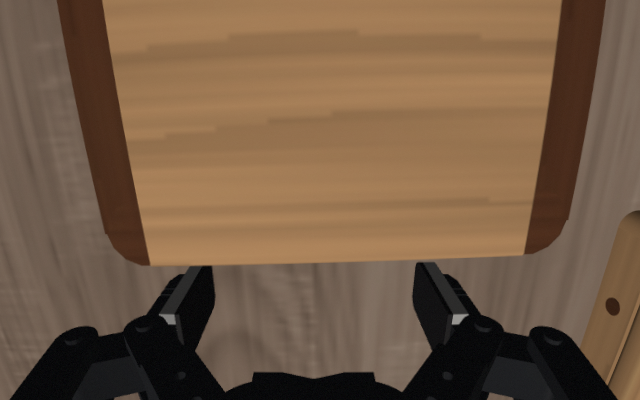

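The board is nearly square now: its right edge runs from (149,265) to (525,256), and the slot's right jamb shows at about (632,212).

```bash
python3 - <<'E'
from h import *
import pickle
im,E=pickle.load(open('pics/w5.pkl','rb'))
b=px2w(im,E,[(149,265),(525,256)],15);print(b.round(1).tolist(),np.degrees(np.arctan2(*(b[1]-b[0])[1::-1])))
b=px2w(im,E,[(58,0),(108,235),(605,0),(570,215)],15);print(b.round(1).tolist())
print(px2w(im,E,[(632,212)],[20]).round(1).tolist())
E
```

```text
[[488.1, -131.2, 15.0], [637.8, -131.0, 15.0]] 0.07854606878366922
[[472.8, -34.7, 15.0], [474.0, -117.9, 15.0], [651.7, -38.2, 15.0], [653.1, -113.9, 15.0]]
[[674.7, -111.4, 20.0]]
```

Request:
send_rows(
  rows=[
    [[0.4,0,0,0,0,0],[0.8,0,0,0,0,0],[1.2,0,0,0,0,0],[1.6,0,0,0,0,0],[1.6,0,0,0,0,0],[0,0,0,0,0,0],[0,0,-4,0,0,0],[0,0,-9,0,0,0],[0,2,-13,0,0,0],[0,4,-15,0,0,0]],
  ],
)

```text
clock: 13.2
eef_pos: [594.2, -145.7, 220.6]
tool_rot: [3.136, 0.0, 1.547]
force: [-0.3, -0.5, 0.3]
width: 85.6
gripper_force: 0.0
```

Request:
send_rows(
  rows=[
    [[0,1,0,0,0,0],[0,1,0,0,0,0],[0,1,0,0,0,0]],
  ],
)

```text
clock: 13.5
eef_pos: [600.7, -145.8, 214.5]
tool_rot: [-3.138, -0.001, 1.547]
force: [-0.0, -0.2, -0.2]
width: 85.4
gripper_force: 0.0
```

```bash
python3 - <<'E'
from h import *
go(545,-127,66,np.pi/2-.025)
im,E,st=shot('wrist','w6'); cv2.imwrite('pics/m6.png',cv2.resize(im['pixels'][:,:,::-1],(800,500),interpolation=cv2.INTER_CUBIC))
shot('top','t6')
E
```

```text
row [ 1.73 -5.56 14.88] [-0.004 -0.001  0.001] pos [ 600.7 -145.8  214.5] [-3.138e+00 -1.000e-03  1.547e+00] F [-0.  -0.2 -0.2] w 85.4 t 13.5
```

View pics/m6.png

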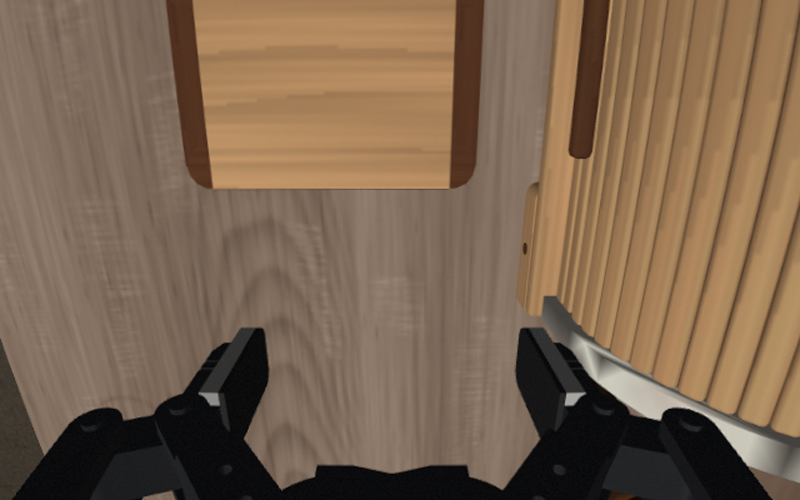

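The 1.25× wrist view shows the board's right edge on row 188 (columns 213–450), the right jamb's inner wall at (535,184) and the plinth's right end at row 312 (front-bottom corner (519,310), top (543,315)).

```bash
python3 - <<'E'
from h import *
import pickle
im,E=pickle.load(open('pics/w6.pkl','rb'))
f=lambda p,z:px2w(im,E,np.array(p)/1.25,z).round(1).tolist()
print('edge',f([(213,188),(450,188)],15))
print('near/far',f([(167,0),(186,160),(484,0),(475,160)],15))
print('wall',f([(535,184)],0),f([(535,184)],20)); print('binR',f([(519,310)],0),f([(543,315)],32))
print('front top edge',f([(556,0),(541,200),(528,312)],32),'front bottom',f([(526,200),(518,300)],0))
E
```

```text
edge [[488.6, -115.2, 15.0], [637.3, -119.1, 15.0]]
near/far [[476.4, -6.2, 15.0], [474.0, -97.1, 15.0], [655.2, -12.9, 15.0], [652.4, -102.0, 15.0]]
wall [[695.3, -120.5, 0.0]] [[688.8, -116.6, 20.0]]
binR [[690.8, -212.3, 0.0]] [[697.0, -199.9, 32.0]]
front top edge [[690.0, -16.3, 32.0], [689.3, -123.9, 32.0], [687.0, -197.4, 32.0]] front bottom [[690.0, -131.1, 0.0], [689.5, -204.3, 0.0]]
```

Request:
send_rows(
  rows=[
    [[0,-2,3,0,0,0],[0,-3.7,6,0,0,0],[0,-3.7,9,0,0,0],[0,-3.7,12,0,0,0],[0,-3.7,14,0,0,0],[0,-3.7,14.8,0,0,0],[0,-3.7,14.8,0,0,0],[0.5,-3.7,14.8,0,0,0],[1,-3.7,14.8,0,0,0],[1.4,-3.7,14.8,0,0,0]],
  ],
)

```text
clock: 14.6
eef_pos: [566.4, -130.5, 69.4]
tool_rot: [3.14, -0.0, 1.547]
force: [0.4, 0.2, -0.1]
width: 85.4
gripper_force: 0.0
```

Request:
send_rows(
  rows=[
    [[0,0,0,0,0,0],[0.4,0,0,0,0,0],[0.7,0,0,0,0,0],[0.7,0,0,0,0,0],[0.7,0,0,0,0,0]],
  ],
)

```text
clock: 15.1
eef_pos: [566.0, -124.7, 68.4]
tool_rot: [3.141, 0.001, 1.547]
force: [0.2, -2.0, 1.6]
width: 85.2
gripper_force: 1.1
```

Request:
send_rows(
  rows=[
    [[0.2,0,0,0,0,0],[0.25,0,0,0,0,0],[0.25,0,0,0,0,0],[-1.5,0,0,0,0,0],[-2.5,0,0,0,0,0],[-2.5,0,-3,0,0,0],[-2.5,0,-7,0,0,0],[-2.5,0,-11,0,0,0],[-2.5,0,-13,0,0,0],[-2.5,0,-13,0,0,0]],
  ],
)

```text
clock: 16.1
eef_pos: [566.9, -149.1, 201.3]
tool_rot: [3.136, 0.0, 1.547]
force: [0.3, 0.1, 0.0]
width: 85.6
gripper_force: 0.0
```

Request:
send_rows(
  rows=[
    [[2,-4,0,0,0,-0.15],[4,-8,0,0,0,-0.3],[6,-11,0,0,0,-0.45],[8,-12.8,0,0,0,-0.6],[10.5,-12.8,0,0,0,-0.75],[10.5,-12.8,0,0,0,-0.9],[10.5,-12.8,0,0,0,-1.05],[10.5,-12.8,0,0,0,-1.2],[10.5,-12.8,0,0,0,-1.35],[10.5,-12.8,0,0,0,-1.48]],
  ],
)

```text
clock: 17.1
eef_pos: [438.9, -40.8, 197.3]
tool_rot: [3.14, -0.002, 3.033]
force: [0.1, 0.1, -0.3]
width: 85.5
gripper_force: 0.0
```

```bash
python3 - <<'E'
from h import *
go(437,-45,150,np.pi-.022); print(ctrl.read_state()['qpos'].round(2))
im,E,st=shot('top','t7')
# both pale board side edges/dark strips, by colour: detect board via polygon of wood below z front
hsv=cv2.cvtColor(im['pixels'],cv2.COLOR_RGB2HSV)
cv2.imwrite('pics/m7.png',cv2.resize(im['pixels'][150:290,290:490,::-1],None,fx=4,fy=4,interpolation=cv2.INTER_CUBIC))
E
```

```text
row [ 0.14 -0.44  4.72] [ 0.001 -0.002 -0.086] pos [438.9 -40.8 197.3] [ 3.140e+00 -2.000e-03  3.033e+00] F [ 0.1  0.1 -0.3] w 85.5 t 17.1
[ 0.43  0.58 -0.57  2.17  0.59  0.55  0.87]
```

Request:
send_rows(
  rows=[
    [[-0.5,-0.4,3,0,0,-0.086],[-0.5,-0.4,6,0,0,-0.086],[-0.5,-0.4,9,0,0,-0.086],[-0.5,-0.4,11,0,0,-0.086],[-0.5,-0.4,12.5,0,0,-0.086],[-0.5,-0.4,13.1,0,0,-0.086],[-0.5,-0.4,13.1,0,0,-0.086],[-0.5,-0.4,13.1,0,0,-0.086]],
  ],
)

```text
clock: 17.95
eef_pos: [443.8, -45.5, 66.9]
tool_rot: [3.141, -0.001, 3.112]
force: [0.7, 0.2, 0.8]
width: 85.3
gripper_force: 0.0
```

```bash
python3 - <<'E'
from h import *
go(600,-48,66,np.pi-.022); print(ctrl.read_state()['qpos'].round(2))
E
```

```text
row [-15.62   0.22   0.07] [ 0.001 -0.001 -0.008] pos [443.8 -45.5  66.9] [ 3.141e+00 -1.000e-03  3.112e+00] F [0.7 0.2 0.8] w 85.3 t 17.95
[ 0.24  0.82 -0.29  2.22  1.03  0.24  0.56]
```

Request:
send_rows(
  rows=[
    [[-0.5,0,0,0,0,0],[-1,0,0,0,0,0],[-1.5,0,0,0,0,-0.004],[-2,0,0,0,0,-0.008],[-2.5,0,0,0,0,-0.008],[-3,0,0,0,0,-0.008],[-3.5,0.1,0,0,0,-0.008],[-4,0.1,0,0,0,-0.008],[-4,0.1,0,0,0,-0.008]],
  ],
)

```text
clock: 18.85
eef_pos: [485.9, -45.8, 67.3]
tool_rot: [3.141, 0.002, 3.12]
force: [-0.4, -0.2, -0.5]
width: 85.9
gripper_force: 0.0
```

```bash
python3 - <<'E'
from h import *
go(600,-48,66,np.pi-.022); print(ctrl.read_state()['qpos'].round(2))
im,E,st=shot('side','s8');im2,_,_=shot('top','t8')
a=cv2.resize(im2['pixels'][150:280,300:480,::-1],(720,520),interpolation=cv2.INTER_CUBIC)[:300]
b=cv2.resize(im['pixels'][170:310,310:490,::-1],(720,560),interpolation=cv2.INTER_CUBIC)[:300]
cv2.imwrite('pics/m8.png',np.vstack([a,b]))
E
```

```text
row [-11.41   0.03   0.15] [0.001 0.002 0.001] pos [485.9 -45.8  67.3] [3.141e+00 2.000e-03 3.120e+00] F [-0.4 -0.2 -0.5] w 85.9 t 18.85
[ 0.31  0.85 -0.4   2.11  0.95  0.37  0.66]
```

View pics/m8.png

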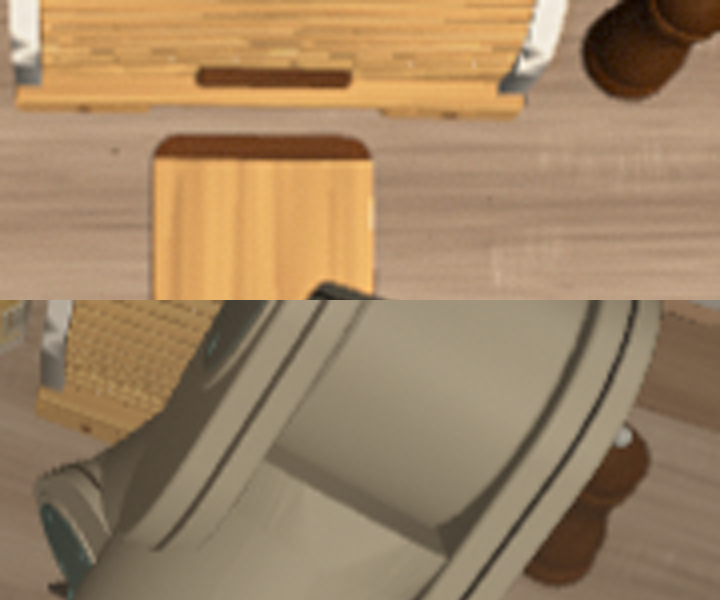

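The top crop (4×) shows the board's edges at columns 154/374 (centre 264) against the slot jambs at 150/382 (centre 266). That puts the board about 1 mm off centre and square, so I push on.

Request:
send_rows(
  rows=[
    [[-0.6,0,0,0,0,0],[-1.2,0,0,0,0,0],[-1.8,0,0,0,0,0],[-2.4,0,0,0,0,0],[-3,0,0,0,0,0],[-3.6,0,0,0,0,0],[-4.2,0,0,0,0,0],[-4.8,0,0,0,0,0],[-5.4,0,0,0,0,0]],
  ],
)

```text
clock: 19.85
eef_pos: [538.7, -47.6, 67.2]
tool_rot: [-3.141, -0.0, 3.12]
force: [-4.2, -0.8, 1.7]
width: 85.5
gripper_force: 1.9
```

Request:
send_rows(
  rows=[
    [[-0.6,0,0,0,0,0],[-1.2,0,0,0,0,0],[-1.8,0,0,0,0,0],[-2.4,0,0,0,0,0],[-3,0,0,0,0,0],[-3.6,0,0,0,0,0],[-4.2,0,0,0,0,0],[-4.8,0,0,0,0,0],[-5.4,0,0,0,0,0]],
  ],
)

```text
clock: 20.75
eef_pos: [592.7, -48.4, 67.2]
tool_rot: [-3.141, -0.0, 3.121]
force: [-4.4, -1.4, 1.4]
width: 85.2
gripper_force: 2.0
```

Request:
send_rows(
  rows=[
    [[-0.5,0,0,0,0,0],[-1,0,0,0,0,0],[-1.5,0,0,0,0,0],[-2,0,0,0,0,0],[-2.4,0,0,0,0,0],[-2.8,0,0,0,0,0]],
  ],
)

```text
clock: 21.35
eef_pos: [620.4, -49.2, 67.2]
tool_rot: [-3.141, -0.001, 3.121]
force: [-5.6, -3.3, 3.3]
width: 85.7
gripper_force: 2.4
```

Request:
send_rows(
  rows=[
    [[-0.2,0,0,0,0,0],[-0.4,0,0,0,0,0],[-0.5,0,0,0,0,0]],
  ],
)

```text
clock: 21.65
eef_pos: [625.3, -49.2, 67.2]
tool_rot: [-3.141, -0.0, 3.121]
force: [-4.3, -1.7, 2.4]
width: 85.6
gripper_force: 2.3
```

Request:
send_rows(
  rows=[
    [[-0.2,0,0,0,0,0],[-0.3,0,0,0,0,0],[-0.3,0,0,0,0,0]],
  ],
)

```text
clock: 21.95
eef_pos: [628.4, -49.2, 67.2]
tool_rot: [-3.141, 0.0, 3.121]
force: [-4.4, -3.0, 1.6]
width: 85.3
gripper_force: 2.0
```

Request:
send_rows(
  rows=[
    [[-0.1,0,0,0,0,0],[-0.2,0,0,0,0,0],[-0.2,0,0,0,0,0]],
  ],
)

```text
clock: 22.25
eef_pos: [630.2, -49.2, 67.2]
tool_rot: [-3.141, -0.0, 3.121]
force: [-3.9, -2.0, 2.3]
width: 85.4
gripper_force: 2.1
```

Request:
send_rows(
  rows=[
    [[-0.1,0,0,0,0,0],[-0.2,0,0,0,0,0],[-0.3,0,0,0,0,0],[-0.3,0,0,0,0,0]],
  ],
)

```text
clock: 22.65
eef_pos: [630.7, -49.2, 67.1]
tool_rot: [-3.14, -0.006, 3.12]
force: [-10.8, -2.5, 6.1]
width: 85.6
gripper_force: 5.2
```

Request:
send_rows(
  rows=[
    [[-0.1,0,0,0,0,0],[-0.2,0,0,0,0,0],[-0.2,0,0,0,0,0]],
  ],
)

```text
clock: 22.95
eef_pos: [631.1, -49.1, 67.0]
tool_rot: [-3.14, -0.01, 3.119]
force: [-14.6, -1.1, 10.7]
width: 85.5
gripper_force: 7.3
```

Force climbs while the tool stands still at x≈631, so the board is against the stop. Back off, raise, and check numerically.

Request:
send_rows(
  rows=[
    [[1,0,0,0,0,0],[2.5,0,0,0,0,0],[4,0,0,0,0,0],[6,0,-3,0,0,0],[8,0,-7,0,0,0],[10,0,-11,0,0,0],[12,0,-15,0,0,0],[14,0,-18,0,0,0],[14,0,-18,0,0,0],[14,0,-18,0,0,0]],
  ],
)

```text
clock: 23.95
eef_pos: [496.9, -45.6, 248.3]
tool_rot: [3.141, 0.005, 3.122]
force: [-0.1, -0.1, 0.7]
width: 85.4
gripper_force: 0.0
```

Request:
send_rows(
  rows=[
    [[2,-5,0,0,0,0],[3,-10,0,0,0,0],[4,-15,0,0,0,0],[5,-20,0,0,0,0],[5,-25,0,0,0,0],[5,-30,0,0,0,0],[5,-30,0,0,0,0],[5,-30,0,0,0,0],[5,-30,0,0,0,0]],
  ],
)

```text
clock: 24.85
eef_pos: [439.9, -343.5, 246.3]
tool_rot: [3.139, 0.0, 3.123]
force: [0.4, 0.3, -0.1]
width: 85.5
gripper_force: 0.0
```

```bash
python3 - <<'E'
from h import *
go(500,-300,250,np.pi)
im,E,st=shot('top','t9')
# sample rectified worktop (z=15): dark strip of the near end, and wood edges
T=np.linalg.inv(E)
def w2px(P):
    c=(np.c_[P,np.ones(len(P))]@T.T)[:,:3]; c=c*[1,-1,-1]
    return cv2.projectPoints(c,np.zeros(3),np.zeros(3),K(im),np.array(im['D'],float))[0].reshape(-1,2)
g=cv2.cvtColor(im['pixels'],cv2.COLOR_RGB2GRAY)
for y in(-95,-75,-50,-25,-5):
    xs=np.arange(615,670,1.); uv=w2px(np.c_[xs,np.full(len(xs),y),np.full(len(xs),15)]).astype(np.float32)
    v=cv2.remap(g,uv[None,:,0],uv[None,:,1],1)[0].astype(float); d=np.diff(v)
    print(y,'near end x',xs[d[:35].argmin()],'strip end',xs[d.argmax()],int(v.min()))
ys=np.arange(-140,45,1.); uv=w2px(np.c_[np.full(len(ys),665),ys,np.full(len(ys),15)]).astype(np.float32)
r=cv2.remap(im['pixels'],uv[None,:,0],uv[None,:,1],1)[0].astype(int); s=r[:,0]-r[:,2]; d=np.diff(s); print('side y',ys[d.argmax()],ys[d.argmin()])
# salt: compare with the worktop without it
dd=cv2.absdiff(cv2.imread('pics/top0.png'),cv2.imread('pics/t9.png')).max(2)
n,_,stt,c=cv2.connectedComponentsWithStats((dd>35).astype(np.uint8))
for i in range(1,n):
    if stt[i,4]>15: print(stt[i].tolist(),c[i].round(),px2w(im,E,[c[i]],45).round())
E
```

```text
row [-5.93  4.46 -0.35] [ 0.002  0.    -0.019] pos [ 439.9 -343.5  246.3] [3.139 0.    3.123] F [ 0.4  0.3 -0.1] w 85.5 t 24.85
-95 near end x 638.0 strip end 655.0 62
-75 near end x 638.0 strip end 654.0 61
-50 near end x 638.0 strip end 656.0 59
-25 near end x 639.0 strip end 655.0 59
-5 near end x 639.0 strip end 656.0 62
side y -110.0 19.0
[339, 176, 54, 24, 1098] [366. 188.] [[659. -44.  45.]]
[361, 198, 74, 87, 3871] [398. 241.] [[ 535. -114.   45.]]
[499, 245, 141, 99, 6514] [589. 286.] [[ 423. -553.   45.]]
[271, 250, 14, 11, 37] [277. 253.] [[510. 161.  45.]]
[274, 254, 16, 15, 170] [281. 261.] [[492. 150.  45.]]
```

The near end is at x≈638.5, 50 mm out of the bin, so the board is home. The shaker's outline is compact and upright at about (500,150), and nothing else has changed.

```bash
python3 -c "
from cell import ctrl
print(ctrl.finish_job())"
```

```text
the job is handed in; nothing more can be done
None
```

The job is handed in (no verdict returned): the shaker stands upright on the worktop at about (500, 150), the board is home with its near end about 50 mm out of the bin, and the last top picture shows the mug, jar and pepper mill unmoved.

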